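# Set the shooting board to a mitre and load the rail

### The arm

A 7-joint arm with a two-finger parallel gripper is mounted at the origin on a cart in front of the work surface, level with it; the furniture and walls round the work are solid. World frame = base frame: x ahead of the robot, y to its left, z up, the work surface at z = 0. Lengths are in m, angles in rad, forces in N, time in s.
With the tool pointing down it reaches from about 0.35 to 0.9 m from the base axis. Payload 19.9 kg.
Tool frame: the origin (TCP) lies at the very end of the fingers, on their centre line; the grasp point (between the pads) lies 19 mm behind it; z points along the fingers, y is the line along which they close (so a half turn about z gives the same grasp; the last joint's range is limited). The gripper opens to 94 mm and grips with 3 to 60 N. Pads are 16 mm wide; open, the fingers measure 119 mm over their backs; the gripper's body (75 mm by 177 mm) begins 78 mm behind the grasp point.
Start: joints at [-1.262, 0.417, -0.01, 1.614, 0.005, 1.111, -0.053], TCP at [0.215, 0.587, 0.166] pointing down, gripper open.
Joint ranges: [-2.81, 2.81], [-0.39, 2.02], [-1.27, 1.25], [0.06, 2.57], [-1.19, 4.33], [0.19, 2], [-2.82, 2.82]. Speed limits (rad/s): [1.89, 1.89, 2.39, 2.39, 3.01, 3.01, 3.01].

### API

Orientations are given as a unit quaternion [x, y, z, w].
In Python, from cell import robot gives the robot as it stands.
- The arm moves only by the shell command python3 -m pendant 'ROWS' [FORCE]. ROWS is JSON, a list of rows, each a list of 7 numbers: the shift along the tool's x, y, z in m, then the turn, a rotation vector about the tool's x, y, z in rad, then the finger opening in m, from 0 to 0.094. In form: [[x, y, z, wx, wy, wz, jaw], ...]. A call has 1 to 5 rows; each row is the pose to reach, as a shift and turn from the pose commanded when the call began, along the tool's axes at that moment; what a row does not reach only later rows make up. A row lasts 1/12 s, in which the tool goes at most 41.7 mm and 7.16 degrees, less where a joint would pass 70% of its speed; a pose out of reach is approached as far as the arm can. A call with a gripper value outside its range is refused whole. The fingers move at their own pace and stop on an object; FORCE is the grip in N (left out, the last holds). Time passes only in rows, so rows that repeat a pose let the fingers close. It gives the time, the measured TCP pose, the force, the opening and the grip force at its end, in the units of the state.
- robot.sense(): the state, without advancing time (a new reading comes with each control period).
- robot.capture(name): name is "side" or "top"; returns (picture, depth): 480x640x3 uint8, red, green, blue; 480x640 float32, m along the optical axis (not along the pixel's ray), 0 where there is no reading.
- robot.get_calibration(name): a dict with "fovy" (degrees; the focal length in pixels is half the picture's height over the tangent of half this angle, whatever the lens; pixels are square), "cx", "cy" (the principal point, pixels), "k1" (the pictures are not rectified: a ray, as slopes to the right and down, at radius r is drawn at 1 + k1 r^2 times it, then the intrinsics apply), "view" (4x4, takes a point from world to camera coordinates). Camera axes: x right, y up, looking along -z (the intrinsics and any distortion apply to the point x, -y, -z); pixel columns grow to the right and rows downward; lengths in m; the calibration is good to about 2 mm. A picture is of the moment at which its call begins. get_calibration takes no time and is no camera call.
- robot.close_job(): hands the job in; it is judged then, once.
The state is a dict: "time": time; "qpos": joint angles; "qvel": joint speeds; "effort": joint torques, N m; "position": TCP position; "orientation": TCP orientation; "wrist_force": force on the tool from outside, world axes, zero at the start; "torque": the same for the moment, N m; "width": finger opening in m; "gripper_force": force on a finger pad.
Only numpy, scipy, OpenCV 4.12 (cv2) and the standard library are available. Lean on these libraries where they do the work, as an engineer would, in place of code of your own. Each camera call takes 0.05 s, during which the arm holds its last target. There are 200 camera calls.

### The job

Get the mitred frame rail ready for planing: swing the shooting board's fence round to its 45 degree line and let go of it, then stand the rail on the bed with its long side flat against the fence and its mitred end flush with the edge of the bed beside the plane. The fence holds only by friction, so load the rail gently enough that it stays at 45 degrees; leave the plane and the square-ended rail where they are.

Things in the scene. Friction and masses are not known exactly. Their poses are not given: they have to be found in the camera images.
- board: Plywood shooting board, screwed to the bench; base 240 (x) x 280 (y) mm. Origin: centre of its underside; at yaw 0 its axes are the world's. Raised bed for y from -75 to +140 mm, its top 30 mm above the bench; runway for the plane for y from -140 to -75, 12 mm above the bench. Scribed lines on the bed, every 5 degrees from 0 to 60, show where the fence's near bottom edge must lie.
- edge (a point): A point on the shooting edge, the straight right-hand top edge of the bed beside the runway: at (72, -75, 30) mm in the board's frame, about where the middle of the mitred end comes to lie. The edge runs along this point's x (the board's x). The 0 (square) and 45 degree lines are scribed long, right across the bed from near the pivot to past the fence's end; the others are short.
- fence (a joint): Angle of the fence, rad, an aluminium bar on the bed turning on an upright bolt at (85, -53) mm in the board's frame. 0: the bar runs along the board's +y, square to the shooting edge; positive swings its free end towards the robot (anticlockwise from above); range 0 to 1.05, 45 degrees is 0.785. Turns stiffly (1.2 N m, about 8 N at the knob) and stays where it is left.
- fence_face (a point): Middle of the fence's working face (its robot side), 11 mm from the bolt's axis, 78 mm along the bar, 10 mm above the bed. The bar is 184 mm long (14 mm of it beyond the bolt), 22 mm wide, 20 mm high; the bolt head stands 7 mm above it. Axes turn with the fence: y along the bar towards the knob, x square to the face pointing into the bar, z up.
- fence_knob (a point): Grip point on the axis of the black upright knob on the fence's free end, 155 mm from the bolt, 42 mm above the bed. The knob is round, 26 mm across, and stands from 23 to 58 mm above the bed.
- rail: Rail to load: dark hardwood, 130 mm long, 28 wide, 44 high, 0.11 kg, standing on the bench; one end square, the other sawn upright at 45 degrees. Origin: centre of the 130 x 28 mm underside; x towards the mitred end, z up. The long side is the +y face (x -65 to +65 mm), which goes against the fence; the short side, -y, ends at x = +37.
- rail_back (a point): Centre of the rail's long (+y) side face: (0, 14, 22) mm in the rail's frame.
- rail_mitre (a point): Centre of the rail's mitred end face: (51, 0, 22) mm in the rail's frame. Loaded, this face lies along the shooting edge.
- square_rail: A second rail of the same stock, 130 x 28 x 44 mm, both ends square: not to be moved. Origin: centre of its underside, x along its length.
- plane: Steel block plane, 160 mm long, lying on its side on the runway at the robot's end, sole against the shooting edge, 44 mm high, reaching 52 mm out from the edge: not to be moved. Origin: middle of its sole, at its underside; x along its length.

How it is judged:
By the outcome, as a careful person would: the job done as asked, in the order asked, and still so for the second after the job is handed in, with the robot touching nothing.
It also fails if it takes over 64 s, if anything falls off the work surface, if the arm or the gripper's body presses on something with over 40 N, if the wrist force passes 120 N, or if a joint passes its speed limit or range.

## Working session

There is one attempt and no reset: what is moved stays moved. The work goes in short steps, Python scripts to look and compute and a shell command to move; the robot and the scene stay as the last step left them, time stands still between calls to the robot, and variables do not carry over. Pictures are saved under pics/ and viewed, at most 10 in all, crops included, and the job is handed in when it is done.

```bash
mkdir -p pics; ls
cat > h.py <<'E'
import numpy as np, cv2
from cell import robot
def cap(n,f=None):
    p,d=robot.capture(n)
    if f: cv2.imwrite('pics/'+f,p[:,:,::-1])
    return p,d
def cal(n):
    c=robot.get_calibration(n); f=240/np.tan(np.radians(c['fovy'])/2)
    return c,f,np.array(c['view'])
def ray(n,u,v):
    c,f,V=cal(n); xd,yd=(u-c['cx'])/f,(v-c['cy'])/f
    x,y=xd,yd
    for _ in range(20):
        s=1+c['k1']*(x*x+y*y); x,y=xd/s,yd/s
    R=V[:3,:3]; o=-R.T@V[:3,3]
    return o,R.T@np.array([x,-y,-1.])
def onz(n,u,v,z):
    o,d=ray(n,u,v); return o+d*(z-o[2])/d[2]
def proj(n,P):
    c,f,V=cal(n); q=V[:3,:3]@np.array(P)+V[:3,3]
    x,y=q[0]/-q[2],-q[1]/-q[2]; s=1+c['k1']*(x*x+y*y)
    return np.array([c['cx']+f*x*s,c['cy']+f*y*s])
E
python3 - <<'E'
from h import *
for n in('top','side'):
    cap(n,n+'0.png'); c,f,V=cal(n); print(n,f,c['cx'],c['cy'],c['k1'],(-V[:3,:3].T@V[:3,3]).round(3),V[:3,:3].round(2).tolist())
print(robot.sense())
E
```

```text
pics
top 438.4231799635447 315.1554477120283 243.72772321654935 -0.04832689352391644 [0.398 0.065 0.939] [[0.02, -1.0, -0.03], [0.99, 0.02, 0.16], [-0.16, -0.03, 0.99]]
side 610.3345797812344 311.0322825773291 233.27473879562365 -0.16829216505474337 [ 0.116 -0.771  0.428] [[0.91, -0.41, 0.02], [0.13, 0.33, 0.94], [-0.39, -0.85, 0.35]]
{'time': 0.1, 'qpos': array([-1.26150532,  0.41792414, -0.0102918 ,  1.61407485,  0.00471315,
        1.11074039, -0.05298427]), 'qvel': array([-1.57556926e-03, -1.74139354e-03,  9.19373309e-04, -1.80130406e-03,
       -2.34963686e-04, -8.62275323e-05, -8.97209800e-04]), 'effort': array([ 1.26437746e-03, -8.52587843e+01,  6.40267264e-01, -4.26705945e+01,
       -4.89264820e-02,  1.62669201e-02,  4.16719195e-05]), 'position': array([0.21466923, 0.58657259, 0.16519823]), 'orientation': array([ 1.74488128e-01,  9.84659117e-01, -5.59843531e-04, -4.68327520e-05]), 'wrist_force': array([ 0.48502436,  0.40514096, -0.13312479]), 'torque': array([0.02166619, 0.06849768, 0.01013234]), 'gripper_force': 0.0, 'width': 0.09354088039182155}
```

View pics/top0.png

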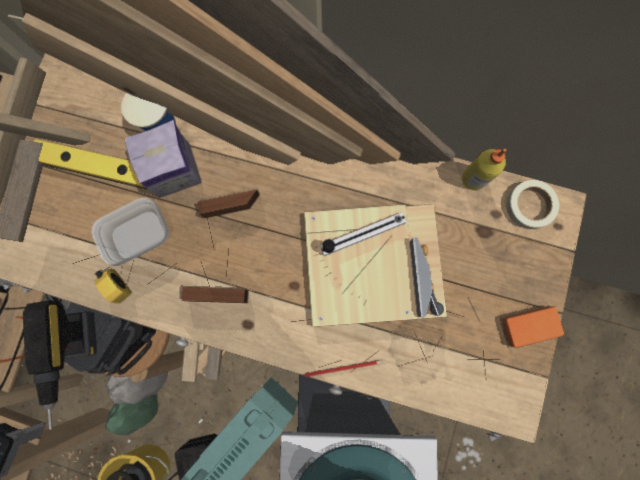

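View pics/side0.png

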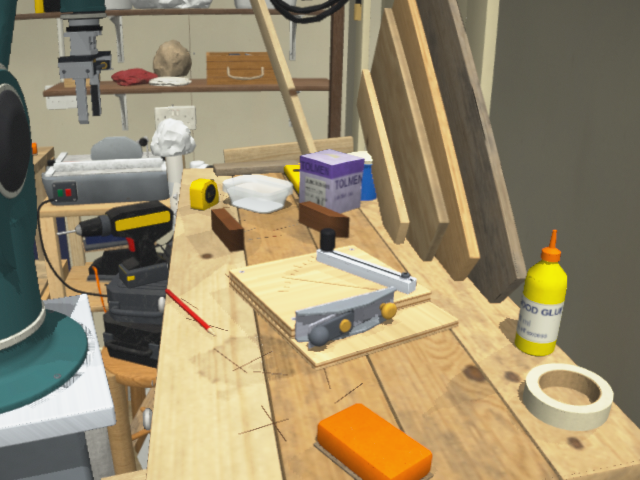

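Run:
```python
import cv2,numpy as np
a=cv2.imread('pics/top0.png')
b=cv2.resize(a[195:335,295:455],None,fx=4,fy=4,interpolation=cv2.INTER_CUBIC)
c=cv2.resize(a[180:310,170:270],None,fx=4,fy=4,interpolation=cv2.INTER_CUBIC)
cv2.imwrite('pics/cropb.png',b); 
from h import *
print('c',c.shape)
m=cv2.inRange(a,(0,0,0),(60,70,110))
hsv=cv2.cvtColor(a,cv2.COLOR_BGR2HSV)
for (u,v) in((225,203),(213,294),(225,208),(213,300)): print(a[v,u],hsv[v,u])
s=cv2.imread('pics/side0.png')[190:270,190:360]
s=cv2.resize(s,(400,190),interpolation=cv2.INTER_CUBIC)
o=np.zeros((520,800,3),np.uint8);o[:520,:400]=c;o[:190,400:]=s
cv2.imwrite('pics/cropr.png',o)
```

```text
c (520, 400, 3)
[49 66 97] [ 11 126  97]
[42 58 88] [ 10 133  88]
[38 51 75] [ 11 126  75]
[45 60 89] [ 10 126  89]
```

View pics/cropb.png

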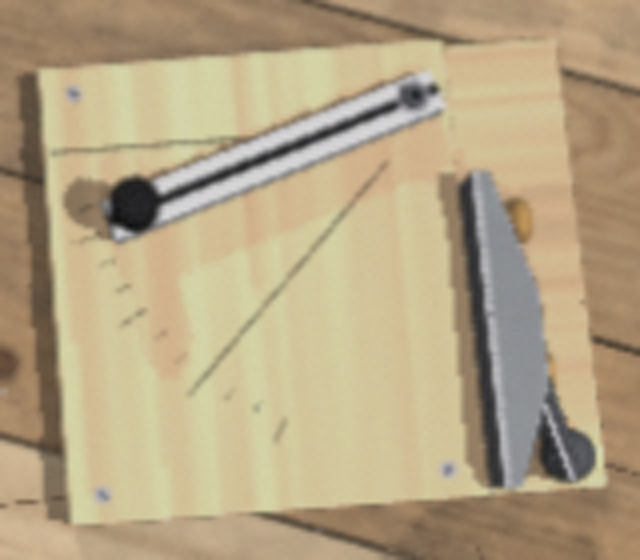

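View pics/cropr.png

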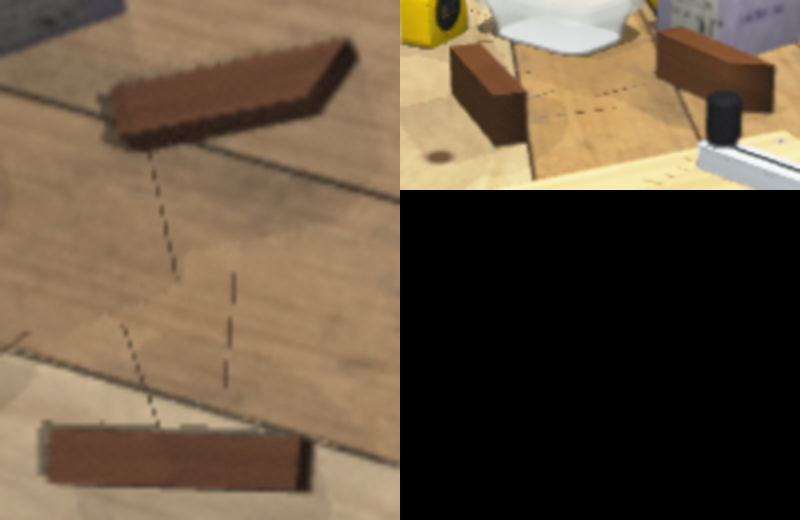

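Top view: the bed spans about (305–411, 206–325), bolt at (398,219), knob at (328,247), and the fence sits near 20°. The 45° line runs (342,294)→(392,236). The mitred rail is the upper dark one at (199–258,190–216), with its mitre facing right. The square rail is at (181–248,287–302). Next I fit lines to get metric poses.

```bash
cat >> h.py <<'E'
from scipy.ndimage import map_coordinates as mc
def fit(g,a,b,z,mode,w=4,n='top'):
    """subpixel line near px a->b; mode 'dark','up','down' (brightness change to the right-hand side of a->b); world (centroid, dir, resid)"""
    a,b=np.array(a,float),np.array(b,float); t=(b-a)/np.linalg.norm(b-a); nn=np.array([-t[1],t[0]])
    s=np.arange(-w,w+.01,.1); P=[]
    for k in np.linspace(0,1,int(np.linalg.norm(b-a))+1):
        q=a+(b-a)*k+s[:,None]*nn
        v=mc(g,[q[:,1],q[:,0]],order=3)
        if mode!='dark': v=-np.gradient(v)*(1 if mode=='up' else -1)
        else: v=v-np.median(v)
        W=np.clip(-v-0.5*np.max(-v),0,None)
        i=np.argmin(v); W[np.abs(s-s[i])>1.5]=0
        P.append(a+(b-a)*k+nn*(W@s/W.sum()))
    X=np.array([onz(n,*p,z)[:2] for p in P])
    keep=np.ones(len(X),bool)
    for _ in range(4):
        l=cv2.fitLine(X[keep].astype(np.float32)*1000,cv2.DIST_HUBER,0,.001,.001).ravel()
        d=l[:2].astype(float); c=l[2:].astype(float)/1000; r=(X-c)@np.array([-d[1],d[0]]); keep=np.abs(r)<max(.0008,2*np.median(np.abs(r)))
    if d@(X[-1]-X[0])<0: d=-d
    return c,d,np.std(r[keep])*1e3,keep.mean()
def ang(d): return np.degrees(np.arctan2(d[1],d[0]))
def inter(l,m):
    k=np.linalg.solve(np.c_[l[1],-m[1]],m[0]-l[0]); return l[0]+l[1]*k[0]
def gray(n,k=3):
    return np.mean([cv2.cvtColor(robot.capture(n)[0],cv2.COLOR_RGB2GRAY).astype(float) for _ in range(k)],0)
E
python3 - <<'E'
from h import *
g=gray('top'); np.save('g0.npy',g)
o=lambda x,y:(295+x/4-.375,195+y/4-.375)
r=lambda x,y:(170+x/4-.375,180+y/4-.375)
L={}
def F(k,a,b,z,m,w=3): L[k]=l=fit(g,a,b,z,m,w); print(k,l[0].round(4),round(ang(l[1]),2),round(l[2],2),round(l[3],2))
F('y140',o(42,85),o(71,510),.03,'down')
F('x120',o(60,69),o(430,43),.03,'up')
F('xm120',o(85,520),o(440,496),.03,'down')
F('edge',o(443,50),o(450,150),.03,'down')
F('l0',o(58,153),o(225,140),.03,'dark')
F('l45',o(195,390),o(382,168),.03,'dark')
F('fnear',o(150,222),o(400,123),.05,'down')
F('ffar',o(165,178),o(390,92),.05,'up')
F('rlong',r(120,90),r(335,43),.044,'down')
F('rshort',r(135,133),r(300,103),.044,'down')
F('rsq',r(112,95),r(120,130),.044,'down')
F('rmit',r(316,100),r(345,50),.044,'up')
print('sep', abs((L['y140'][0]-L['edge'][0])@[0,1]), 'I 0/45', inter(L['l0'],L['l45']))
for a,b in(('y140','x120'),('y140','xm120'),('x120','edge')): print(a,b,inter(L[a],L[b]).round(4))
for a,b in(('rlong','rsq'),('rlong','rmit'),('rshort','rmit'),('rshort','rsq')): print(a,b,inter(L[a],L[b]).round(4))
kn=onz('top',*o(135,203),.088); bo=onz('top',*o(414,95),.057); print('knob',kn,'bolt',bo)
E
```

```text
y140 [0.4899 0.1087] -174.51 0.33 1.0
x120 [0.6214 0.0105] -84.5 0.4 1.0
xm120 [ 0.3821 -0.0018] -84.75 0.4 0.89
edge [ 0.5935 -0.0931] -173.0 0.62 0.65
l0 [0.57   0.0683] -84.75 0.33 0.9
l45 [ 0.518  -0.0262] -39.56 0.15 1.0
fnear [ 0.5536 -0.0067] -66.67 0.17 0.97
ffar [0.5721 0.0035] -66.76 0.22 1.0
rlong [0.6422 0.2858] -77.12 0.47 0.89
rshort [0.6137 0.2853] -77.11 0.35 1.0
rsq [0.6138 0.3421] 168.24 1.19 0.67
rmit [0.6314 0.2253] -28.48 0.1 1.0
sep 0.20178208923339844 I 0/45 [ 0.58372076 -0.08052635]
y140 x120 [0.6108 0.1203]
y140 xm120 [0.373  0.0975]
x120 edge [ 0.6309 -0.0885]
rlong rsq [0.6302 0.3387]
rlong rmit [0.6596 0.2101]
rshort rmit [0.6268 0.2278]
rshort rsq [0.6   0.345]
knob [0.53078366 0.06713432 0.088     ] bolt [ 0.59425875 -0.07469777  0.057     ]
```

```bash
cat >> h.py <<'E'
def go(x,y,z,yaw):
    """tool-axes shift and turn from the current pose to TCP (x,y,z), tool down, closing line at yaw deg"""
    from scipy.spatial.transform import Rotation as R
    s=robot.sense(); A=R.from_quat(s['orientation']); 
    c=[R.from_matrix(np.array([[np.sin(a),np.cos(a),0],[-np.cos(a),np.sin(a),0],[0,0,-1]]).T.T) for a in (np.radians(yaw),np.radians(yaw+180))]
    T=min((A.inv()*q for q in c),key=lambda q:q.magnitude())
    print('t %.2f'%s['time'],'shift',A.inv().apply(np.array([x,y,z])-s['position']).round(4),'turn',T.as_rotvec().round(4),'F',s['wrist_force'].round(1),'w %.4f'%s['width'],'pos',s['position'].round(4),'yaw',round(np.degrees(np.arctan2(*A.as_matrix()[[1,0],1])),2))
E
python3 - <<'E'
from h import *
p,d=robot.capture('top')
V=[]
for v in range(100,330,3):
    for u in range(60,460,3):
        if d[v,u]>0:
            o,r=ray('top',u,v); V.append(np.r_[o+r*d[v,u],u,v])
V=np.array(V)
for nm,m in(('rail area z>.06',(V[:,2]>.06)&(V[:,0]>.55)&(V[:,0]<.8)&(V[:,1]>.1)&(V[:,1]<.42)),('board z>.06',(V[:,2]>.06)&(V[:,0]<.72)&(V[:,1]>-.2)&(V[:,1]<.1))):
    q=V[m]; print(nm,len(q)); 
    for a in np.arange(.5,.8,.03):
        k=q[(q[:,0]>=a)&(q[:,0]<a+.03)]
        if len(k): print(a.round(2),'y %.2f..%.2f zmax %.2f'%(k[:,1].min(),k[:,1].max(),k[:,2].max()))
q=V[(V[:,1]>-.2)&(V[:,1]<-.1)&(V[:,2]>.045)&(V[:,0]<.7)&(V[:,0]>.38)]; print('plane',q[:,:3].min(0),q[:,:3].max(0))
go(.533,.067,.2,37)
E
```

```text
Traceback (most recent call last):
  File "h.py", line 11, in ray
    c,f,V=cal(n); xd,yd=(u-c['cx'])/f,(v-c['cy'])/f
          ~~~^^^
  File "h.py", line 8, in cal
    c=robot.get_calibration(n); f=240/np.tan(np.radians(c['fovy'])/2)
ValueError: time passes only in moves, steps and waits
```

```bash
python3 - <<'E'
s=open('h.py').read()
s=s.replace("def cal(n):","import functools\n@functools.lru_cache(None)\ndef cal(n):")
s=s.replace("np.array([[np.sin(a),np.cos(a),0],[-np.cos(a),np.sin(a),0],[0,0,-1]]).T.T","[[-np.sin(a),np.cos(a),0],[np.cos(a),np.sin(a),0],[0,0,-1]]")
open('h.py','w').write(s)
E
python3 - <<'E'
from h import *
p,d=robot.capture('top')
V=[]
for v in range(100,330,3):
    for u in range(60,460,3):
        if d[v,u]>0:
            o,r=ray('top',u,v); V.append(np.r_[o+r*d[v,u],u,v])
V=np.array(V)
for nm,m in(('rail area z>.06',(V[:,2]>.06)&(V[:,0]>.55)&(V[:,0]<.8)&(V[:,1]>.1)&(V[:,1]<.42)),('board z>.06',(V[:,2]>.06)&(V[:,0]<.72)&(V[:,1]>-.2)&(V[:,1]<.1))):
    q=V[m]; print(nm,len(q)); 
    for a in np.arange(.5,.8,.03):
        k=q[(q[:,0]>=a)&(q[:,0]<a+.03)]
        if len(k): print(a.round(2),'y %.2f..%.2f zmax %.2f'%(k[:,1].min(),k[:,1].max(),k[:,2].max()))
q=V[(V[:,1]>-.2)&(V[:,1]<-.1)&(V[:,2]>.045)&(V[:,0]<.7)&(V[:,0]>.38)]; print('plane',q[:,:3].min(0),q[:,:3].max(0))
go(.533,.067,.2,37)
E
```

```text
rail area z>.06 796
0.65 y 0.36..0.42 zmax 0.12
0.68 y 0.36..0.42 zmax 0.12
0.71 y 0.14..0.42 zmax 0.13
0.74 y 0.10..0.42 zmax 0.21
0.77 y 0.10..0.42 zmax 0.22
board z>.06 47
0.5 y -0.13..0.08 zmax 0.09
0.53 y 0.06..0.08 zmax 0.09
0.71 y -0.18..0.04 zmax 0.11
plane [ 0.39740714 -0.16144887  0.04553343] [ 0.55384707 -0.10612496  0.06102706]
t 0.35 shift [-0.4775 -0.3788 -0.0342] turn [-3.000e-04  1.000e-04  5.742e-01] F [0.1 0.9 0.8] w 0.0938 pos [0.2148 0.5868 0.1656] yaw 69.9
```

```bash
python3 - <<'E'
from h import *
p,d=robot.capture('top')
V=[]
for v in range(100,215,2):
    for u in range(150,320,2):
        if d[v,u]>0:
            o,r=ray('top',u,v); V.append(o+r*d[v,u])
V=np.array(V)
for y in np.arange(.18,.40,.02):
    k=V[abs(V[:,1]-y)<.01]; print(y.round(2),[(z,round(float(k[k[:,2]>z][:,0].min()),3)) for z in(.05,.08,.11,.14,.2)if(k[:,2]>z).any()])
E
python3 -m pendant '[[-0.35,-0.28,-0.034,0,0,0.574,0.094],[-0.35,-0.28,-0.034,0,0,0.574,0.094],[-0.35,-0.28,-0.034,0,0,0.574,0.094],[-0.35,-0.28,-0.034,0,0,0.574,0.094],[-0.35,-0.28,-0.034,0,0,0.574,0.094]]'
python3 -c "
from h import *
go(.533,.067,.13,37)"
```

```text
0.18 [(0.05, 0.731), (0.08, 0.737), (0.11, 0.763), (0.14, 0.765), (0.2, 0.767)]
0.2 [(0.05, 0.737), (0.08, 0.737), (0.11, 0.77), (0.14, 0.771), (0.2, 0.773)]
0.22 [(0.05, 0.741), (0.08, 0.743), (0.11, 0.777), (0.14, 0.778)]
0.24 [(0.05, 0.749), (0.08, 0.75), (0.11, 0.755), (0.14, 0.783)]
0.26 [(0.05, 0.643), (0.08, 0.757), (0.11, 0.759), (0.14, 0.791)]
0.28 [(0.05, 0.763), (0.08, 0.764), (0.11, 0.765), (0.14, 0.798)]
0.3 [(0.05, 0.77), (0.08, 0.771), (0.11, 0.772), (0.14, 0.779)]
0.32 [(0.05, 0.611), (0.08, 0.778), (0.11, 0.779), (0.14, 0.783)]
0.34 [(0.05, 0.783), (0.08, 0.785), (0.11, 0.787), (0.14, 0.788)]
0.36 [(0.05, 0.673), (0.08, 0.673), (0.11, 0.673), (0.14, 0.793)]
0.38 [(0.05, 0.665), (0.08, 0.665), (0.11, 0.665), (0.14, 0.8)]
0.4 [(0.05, 0.658), (0.08, 0.658), (0.11, 0.658), (0.14, 0.805)]
time: 0.82
position: [0.3231, 0.4075, 0.1817]
orientation: [0.449, 0.893, 0.0, -0.0]
wrist_force: [0.9, 0.7, 0.7]
width: 0.0939
gripper_force: 0.0
t 0.82 shift [-0.3985 -0.0346  0.0516] turn [ 0.0002 -0.0003 -0.0069] F [0.9 0.7 0.7] w 0.0939 pos [0.3231 0.4075 0.1817] yaw 36.61
```

```bash
python3 -m pendant '[[-0.2,-0.017,0,0,0,0,0.094],[-0.2,-0.017,0,0,0,0,0.094],[-0.2,-0.017,0,0,0,0,0.094],[-0.2,-0.017,0,0,0,0,0.094],[-0.2,-0.017,0,0,0,0,0.094]]'
python3 -m pendant '[[-0.19,-0.017,0.03,0,0,0,0.094],[-0.19,-0.017,0.03,0,0,0,0.094],[-0.19,-0.017,0.03,0,0,0,0.094],[-0.19,-0.017,0.03,0,0,0,0.094],[-0.19,-0.017,0.03,0,0,0,0.094]]'
python3 -m pendant '[[0,0,0,0,0,0,0.094],[0,0,0,0,0,0,0.094]]'
python3 -c "
from h import *
go(.533,.067,.13,37)
cap('side','side1.png')
"
```

```text
time: 1.23
position: [0.4305, 0.2366, 0.1819]
orientation: [0.447, 0.895, 0.0, 0.0]
wrist_force: [0.4, 0.8, 0.1]
width: 0.094
gripper_force: 0.0
time: 1.65
position: [0.5315, 0.0735, 0.1512]
orientation: [0.447, 0.894, -0.0, 0.0]
wrist_force: [0.5, 0.6, 1.5]
width: 0.0939
gripper_force: 0.0
time: 1.82
position: [0.5304, 0.076, 0.1512]
orientation: [0.447, 0.894, -0.0, -0.0]
wrist_force: [-0.7, 1.0, 0.3]
width: 0.0937
gripper_force: 0.0
t 1.82 shift [-0.0088 -0.0033  0.0212] turn [-0.0008  0.0003 -0.0024] F [-0.7  1.   0.3] w 0.0937 pos [0.5304 0.076  0.1512] yaw 36.86
```

View pics/side1.png

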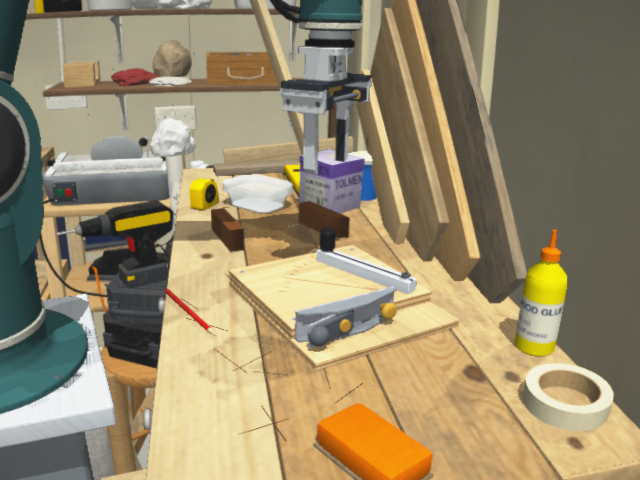

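The open gripper hangs over the knob, with its tips at (310,175) and (342,160) and the knob at (327,240). Descending and gripping.

```bash
python3 -m pendant '[[-0.009,-0.003,0.03,0,0,0,0.094],[-0.009,-0.003,0.06,0,0,0,0.094],[-0.009,-0.003,0.095,0,0,0,0.094],[-0.009,-0.003,0.095,0,0,0,0.094],[-0.009,-0.003,0.095,0,0,0,0.06]]' 
python3 -m pendant '[[0,0,0,0,0,0,0.04],[0,0,0,0,0,0,0.032],[0,0,0,0,0,0,0.032],[0,0,0,0,0,0,0.032],[0,0,0,0,0,0,0.032]]' 5
python3 -c "
from h import *
go(.533,.067,.056,37)
cap('side','side2.png')
"
```

```text
time: 2.28
position: [0.5321, 0.0693, 0.0564]
orientation: [0.445, 0.895, -0.001, -0.001]
wrist_force: [0.1, 0.6, 1.7]
width: 0.0901
gripper_force: 0.0
time: 2.7
position: [0.5335, 0.0687, 0.0573]
orientation: [0.446, 0.895, 0.0, 0.0]
wrist_force: [0.5, -0.5, -0.6]
width: 0.0571
gripper_force: 0.0
t 2.70 shift [-0.001  -0.0014  0.0013] turn [0.0012 0.0003 0.0004] F [ 0.5 -0.5 -0.6] w 0.0571 pos [0.5335 0.0687 0.0573] yaw 37.02
```

```bash
python3 -m pendant '[[0,0,0,0,0,0,0.03],[0,0,0,0,0,0,0.03],[0,0,0,0,0,0,0.03],[0,0,0,0,0,0,0.03],[0,0,0,0,0,0,0.03]]' 5
python3 -m pendant '[[0,0,0,0,0,0,0.01],[0,0,0,0,0,0,0.01],[0,0,0,0,0,0,0.01]]' 5
python3 -c "
from h import *
go(.533,.067,.056,37)
cap('side','side2.png')
"
```

```text
time: 3.17
position: [0.5332, 0.0684, 0.0565]
orientation: [0.446, 0.895, -0.0, 0.0]
wrist_force: [0.3, -0.1, 0.1]
width: 0.0302
gripper_force: 0.0
time: 3.42
position: [0.5332, 0.0684, 0.0565]
orientation: [0.446, 0.895, -0.0, 0.0]
wrist_force: [-0.2, 0.2, 0.4]
width: 0.0133
gripper_force: 0.0
t 3.42 shift [-0.001  -0.001   0.0005] turn [-0.0001  0.0001  0.0002] F [-0.2  0.2  0.4] w 0.0133 pos [0.5332 0.0684 0.0565] yaw 37.01
```

Run:
```python
from h import *
p,_=robot.capture('top'); s,_=robot.capture('side')
a=cv2.resize(p[195:335,295:455],(400,350),interpolation=cv2.INTER_CUBIC)
b=cv2.resize(s[180:320,220:380],(400,350),interpolation=cv2.INTER_CUBIC)
cv2.imwrite('pics/k1.png',np.hstack([a,b])[:,:,::-1])
```

```text
(no output)
```

View pics/k1.png

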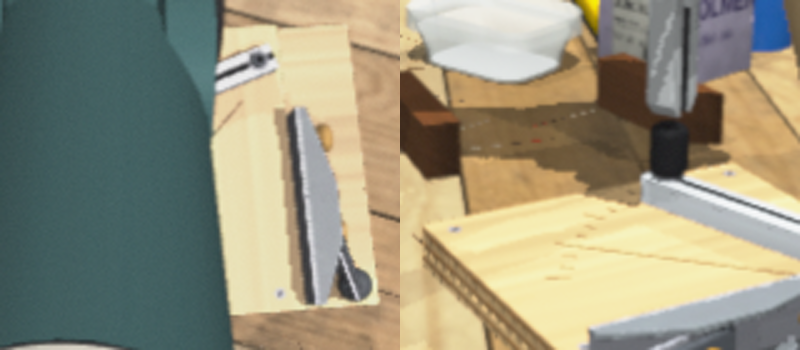

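Run:
```python
from h import *
print('proj TCP side',proj('side',[.5332,.0684,.0565]),'expected knob top',proj('side',[.5332,.0684,.088]), proj('side',[.5332,.0684,.053]))
print('seen tip', 220+.4*272,180+.4*115,'knob top', 220+.4*268,180+.4*125,'knob bottom',180+.4*176)
for z in (.05,.0565,.07,.09,.11): print(z,onz('side',220+.4*272,180+.4*115,z))
o1,d1=ray('top',328.4,245.4);o2,d2=ray('side',327.2,231)
k=np.linalg.lstsq(np.c_[d1,-d2],o2-o1,rcond=None)[0]; print(o1+d1*k[0],o2+d2*k[1])
print('bolt head side etc', proj('side',[.5946,-.0752,.057]), proj('side',[.505+.12*.9955-.14*.095,-.0305+.12*.095+.14*.9955,.03]))
```

```text
proj TCP side [326.69058656 245.82596047] expected knob top [327.21023416 227.90343266] [326.63327543 247.79282631]
seen tip 328.8 226.0 knob top 327.2 230.0 knob bottom 250.4
0.05 [0.58698427 0.17037599 0.05      ]
0.0565 [0.57888821 0.15418321 0.0565    ]
0.07 [0.5620733  0.12055207 0.07      ]
0.09 [0.53716232 0.07072814 0.09      ]
0.11 [0.51225134 0.02090422 0.11      ]
[0.53149368 0.067099   0.08314543] [0.53248503 0.06666968 0.08329909]
bolt head side etc [405.26630532 272.70778908] [352.87244821 243.6547934 ]
```

Run:
```python
from h import *
s,d=robot.capture('side')
for u,v in((323,215),(329,215),(334,215),(329,222),(329,225),(327,232),(327,240),(327,246),(300,215)):
    o,r=ray('side',u,v); print(u,v,s[v,u],(o+r*d[v,u]).round(4))
print(robot.sense()['qpos'].round(3))
```

```text
323 215 [127 130 131] [0.5202 0.0587 0.115 ]
329 215 [168 171 171] [ 0.1162 -0.7713  0.428 ]
334 215 [73 75 75] [0.5437 0.0662 0.1097]
329 222 [164 167 167] [0.5284 0.053  0.1039]
329 225 [103 104 104] [0.5289 0.0535 0.0986]
327 232 [41 41 43] [0.5294 0.061  0.0839]
327 240 [36 34 35] [0.5277 0.0568 0.0718]
327 246 [35 35 37] [0.5265 0.0537 0.0626]
300 215 [69 49 32] [0.6012 0.3347 0.0175]
[-0.505  0.421  0.395  1.938 -0.216  0.823  0.653]
```

```bash
python3 -m pendant '[[0,0,-0.03,0,0,0,0.06],[0,0,-0.03,0,0,0,0.06],[0,0,-0.03,0,0,0,0.06],[0,0,-0.03,0,0,0,0.06],[0,0,-0.03,0,0,0,0.06]]'
python3 - <<'E'
from h import *
go(.533,.067,.056,37)
pos=robot.sense()['position'];w=robot.sense()['width']
s,d=robot.capture('side'); t=np.array([np.cos(np.radians(37)),np.sin(np.radians(37)),0])
for sg in(-1,1): print('tip proj',proj('side',pos+sg*t*(w/2+.006)))
for u in range(300,356,4):
    col=[]
    for v in range(150,240,2):
        if d[v,u]>0:
            o,r=ray('side',u,v); P=o+r*d[v,u]
            if np.linalg.norm(P[:2]-pos[:2])<.07: col.append((v,*P.round(3)))
    print(u,col[-1] if col else None)
cv2.imwrite('pics/k2.png',cv2.resize(s[130:270,250:410],None,fx=3,fy=3)[:,:,::-1])
E
```

```text
time: 4.03
position: [0.5328, 0.0684, 0.086]
orientation: [0.446, 0.895, -0.0, -0.0]
wrist_force: [-0.0, 0.4, -1.0]
width: 0.0397
gripper_force: 0.0
t 4.03 shift [-0.0012 -0.0007  0.03  ] turn [-0.0007 -0.0002  0.0003] F [-0.   0.4 -1. ] w 0.0397 pos [0.5328 0.0684 0.086 ] yaw 37.02
tip proj [319.57456735 233.83206927]
tip proj [334.03532287 224.53744149]
300 None
304 None
308 None
312 None
316 (208, np.float64(0.508), np.float64(0.059), np.float64(0.128))
320 (238, np.float64(0.523), np.float64(0.073), np.float64(0.07))
324 (238, np.float64(0.524), np.float64(0.061), np.float64(0.074))
328 (238, np.float64(0.529), np.float64(0.056), np.float64(0.075))
332 (238, np.float64(0.535), np.float64(0.054), np.float64(0.075))
336 (204, np.float64(0.553), np.float64(0.078), np.float64(0.124))
340 (204, np.float64(0.557), np.float64(0.073), np.float64(0.125))
344 None
348 None
352 None
```

View pics/k2.png

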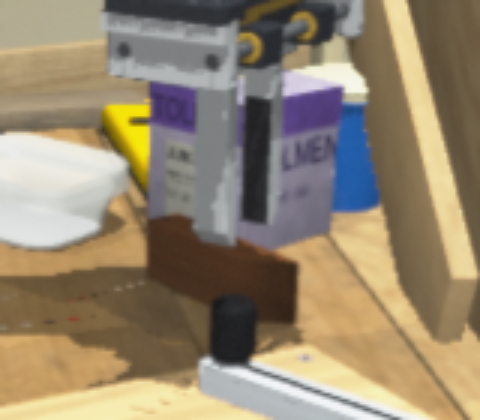

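The depth readings and the empty close agree: the fingers really end about 38 mm above the reported TCP. In the crop the tips are at (215,243) and (255,222), above the knob at (233,300). I'll work with reported z = fingertip z − 0.038.

```bash
python3 -m pendant '[[0,0,0.015,0,0,0,0.06],[0,0,0.03,0,0,0,0.06],[0,0,0.04,0,0,0,0.06],[0,0,0.05,0,0,0,0.06],[0,0,0.055,0,0,0,0.06]]'
python3 -m pendant '[[0,0,0.004,0,0,0,0.06],[0,0,0.008,0,0,0,0.06],[0,0,0.012,0,0,0,0.06],[0,0,0.012,0,0,0,0.06],[0,0,0.012,0,0,0,0.04]]'
python3 -m pendant '[[0,0,0,0,0,0,0.02],[0,0,0,0,0,0,0.02],[0,0,0,0,0,0,0.02],[0,0,0,0,0,0,0.02],[0,0,0,0,0,0,0.02]]' 5
python3 -c "
from h import *
go(.533,.067,.018,37)
s,d=robot.capture('side')
cv2.imwrite('pics/k3.png',cv2.resize(s[130:270,250:410],None,fx=3,fy=3)[:,:,::-1])
"
```

```text
time: 4.5
position: [0.5325, 0.0683, 0.0301]
orientation: [0.446, 0.895, -0.001, -0.001]
wrist_force: [-0.2, -0.4, -0.5]
width: 0.0599
gripper_force: 0.0
time: 4.92
position: [0.5332, 0.0684, 0.0196]
orientation: [0.446, 0.895, -0.0, 0.0]
wrist_force: [0.4, 0.5, 0.0]
width: 0.0559
gripper_force: 0.0
time: 5.33
position: [0.5331, 0.0683, 0.0196]
orientation: [0.446, 0.895, -0.0, 0.0]
wrist_force: [0.9, 0.4, 3.1]
width: 0.0255
gripper_force: 5.0
t 5.33 shift [-0.001  -0.0009  0.0016] turn [-0.0002  0.0001  0.0002] F [0.9 0.4 3.1] w 0.0255 pos [0.5331 0.0683 0.0196] yaw 37.01
```

View pics/k3.png

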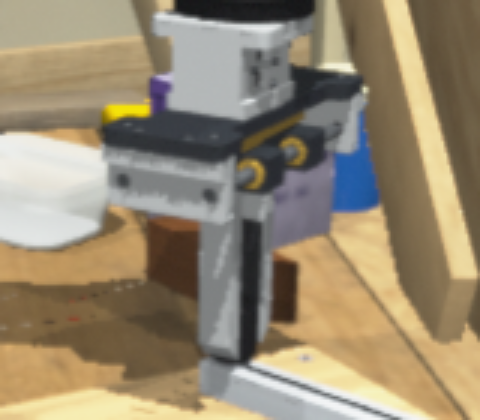

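Gripped: width 25.5 mm at 5 N, with the wrist force near zero, so it is centred. Working out the arc next.

Run:
```python
import numpy as np
from h import robot
b=np.array([.5946,-.0752]); p=robot.sense()['position'][:2]; a0=np.degrees(np.arctan2(*(p-b)[::-1])); print(a0,np.linalg.norm(p-b))
X=np.array([-np.sin(np.radians(37)),np.cos(np.radians(37))]);Y=np.array([X[1],-X[0]])
q=lambda a:.155*np.array([np.cos(np.radians(a)),np.sin(np.radians(a))])
for a in np.linspace(a0,140.45,11)[1:]: d=q(a)-q(a0); print(round(a,2),(X@d).round(4),(Y@d).round(4))
```

```text
113.18984584537989 0.15613974518275775
115.92 0.0016 -0.0072
118.64 0.0028 -0.0145
121.37 0.0037 -0.0218
124.09 0.0043 -0.0291
126.82 0.0045 -0.0365
129.55 0.0043 -0.0439
132.27 0.0038 -0.0512
135.0 0.003 -0.0586
137.72 0.0018 -0.0658
140.45 0.0002 -0.0731
```

```bash
python3 -m pendant '[[0,0,0,0,0,0,0.015],[0.0016,-0.0072,0,0,0,0,0.015],[0.0028,-0.0145,0,0,0,0,0.015],[0.0037,-0.0218,0,0,0,0,0.015],[0.0043,-0.0291,0,0,0,0,0.015]]' 20
python3 -m pendant '[[0.0002,-0.0074,0,0,0,0,0.015],[0,-0.0148,0,0,0,0,0.015],[-0.0005,-0.0221,0,0,0,0,0.015],[-0.0013,-0.0295,0,0,0,0,0.015],[-0.0025,-0.0367,0,0,0,0,0.015]]'
python3 -m pendant '[[-0.0016,-0.0073,0,0,0,0,0.015],[-0.0016,-0.0073,0,0,0,0,0.015],[-0.0016,-0.0073,0,0,0,0,0.015]]'
python3 - <<'E'
from h import *
go(.4751,.0235,.018,37)
p=robot.sense()['position'][:2]-[.5946,-.0752]; print(np.degrees(np.arctan2(p[1],p[0])),np.linalg.norm(p))
E
```

```text
time: 5.8
position: [0.5079, 0.0565, 0.0197]
orientation: [0.445, 0.896, 0.001, 0.0]
wrist_force: [5.4, 13.9, -3.7]
width: 0.0254
gripper_force: 20.0
time: 6.22
position: [0.4802, 0.032, 0.0199]
orientation: [0.445, 0.895, 0.001, 0.001]
wrist_force: [3.9, 13.1, 0.4]
width: 0.0252
gripper_force: 20.0
time: 6.47
position: [0.4745, 0.025, 0.0199]
orientation: [0.446, 0.895, 0.0, -0.0]
wrist_force: [-4.1, 2.5, 9.7]
width: 0.0249
gripper_force: 20.0
t 6.47 shift [-0.0015 -0.0004  0.0019] turn [ 0.0006 -0.0003  0.0007] F [-4.1  2.5  9.7] w 0.0249 pos [0.4745 0.025  0.0199] yaw 37.04
140.1574213483428 0.15636874431595005
```

```bash
python3 -m pendant '[[0,0,0,0,0,0,0.06],[0,0,0,0,0,0,0.06],[0,0,0,0,0,0,0.06],[0,0,-0.03,0,0,0,0.06],[0,0,-0.07,0,0,0,0.06]]'
python3 -m pendant '[[0,0,-0.04,0,0,0,0.08],[0.1076,0.2759,-0.04,0,0,0.42,0.08],[0.1076,0.2759,-0.04,0,0,0.42,0.08],[0.1076,0.2759,-0.04,0,0,0.42,0.08],[0.1076,0.2759,-0.04,0,0,0.42,0.08]]'
python3 -c "
from h import *
go(.630,.277,.10,12.9)"
```

```text
time: 6.88
position: [0.4726, 0.0239, 0.0882]
orientation: [0.446, 0.895, -0.002, -0.002]
wrist_force: [-0.1, -0.2, 0.9]
width: 0.0551
gripper_force: 0.0
time: 7.3
position: [0.563, 0.1684, 0.1298]
orientation: [0.626, 0.78, 0.0, 0.0]
wrist_force: [-0.5, -0.3, -0.1]
width: 0.08
gripper_force: 0.0
t 7.30 shift [0.0915 0.0889 0.0299] turn [ 0.0008 -0.0004 -0.0069] F [-0.5 -0.3 -0.1] w 0.0800 pos [0.563  0.1684 0.1298] yaw 12.5
```

```bash
python3 -m pendant '[[0.0915,0.0889,0.03,0,0,0,0.08],[0.0915,0.0889,0.03,0,0,0,0.08],[0.0915,0.0889,0.03,0,0,0,0.08],[0.0915,0.0889,0.03,0,0,0,0.08],[0.0915,0.0889,0.03,0,0,0,0.08]]'
python3 - <<'E'
from h import *
go(.630,.277,-.013,12.9)
s,_=cap('side'); t,_=cap('top')
a=cv2.resize(s[150:330,190:430],(480,360),interpolation=cv2.INTER_CUBIC)
b=cv2.resize(t[190:340,260:460],(320,240),interpolation=cv2.INTER_CUBIC)
o=np.zeros((360,800,3),np.uint8);o[:,:480]=a;o[:240,480:]=b
cv2.imwrite('pics/v4.png',o[:,:,::-1])
E
```

```text
time: 7.72
position: [0.6279, 0.2779, 0.0973]
orientation: [0.622, 0.783, -0.001, -0.0]
wrist_force: [-0.0, -0.2, 0.1]
width: 0.08
gripper_force: 0.0
t 7.72 shift [-0.0012  0.0021  0.1103] turn [-0.0023  0.0007  0.004 ] F [-0.  -0.2  0.1] w 0.0800 pos [0.6279 0.2779 0.0973] yaw 13.13
```

View pics/v4.png

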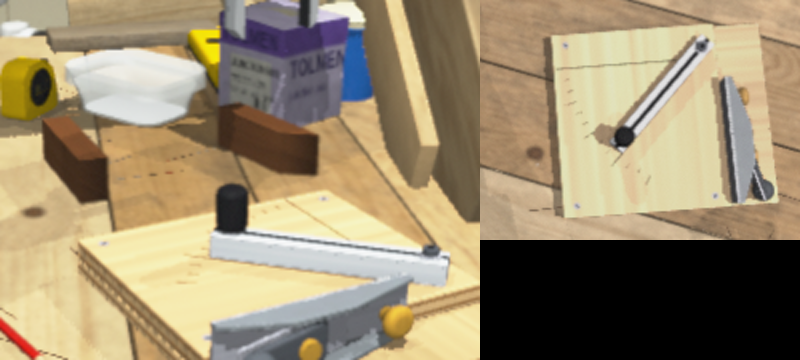

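The top view now shows the fence lying about on the 45° line, bolt at (399,217) and knob at (350,276), with everything else untouched. The gripper is above the rail. Measuring the angle.

Run:
```python
from h import *
g=gray('top')
for k,a,b,m in(('near',(364,267.5),(396,229.8),'down'),('far',(356,260.5),(388,222.8),'up')):
    l=fit(g,a,b,.05,m,3); n=np.array([.6367,.7711]); print(k,l[0].round(4),'theta',round(ang(l[1])+84.55+5.45-5.45-5.45+5.45,2) , round(ang(l[1])+90-5.45,2),round(l[2],2),round(l[3],2),'n.c-n.o',((l[0]-[.505,-.0305])@n).round(4))
l=fit(g,(294.6+190/4,194.6+395/4),(294.6+215/4,194.6+365/4),.03,'dark',3); print(l[0],ang(l[1]),l[2])
t,_=robot.capture('top'); m=(t[200:300,300:420].max(2)<45).astype(np.uint8)
n_,_,st,ce=cv2.connectedComponentsWithStats(m); i=1+np.argmax(st[1:,4]); 
k=np.array([300,200])+ce[i]; P=onz('top',*k,.083); v=P[:2]-[.5946,-.0752]; print('knob',k,st[i],P,'theta',np.degrees(np.arctan2(v[1],v[0]))-95.45,np.linalg.norm(v))
go(.630,.277,-.013,12.9)
```

```text
near [ 0.5325 -0.0375] theta 44.9 44.9 0.18 1.0 n.c-n.o 0.0121
far [ 0.5466 -0.0216] theta 45.0 45.0 0.19 1.0 n.c-n.o 0.0333
[0.4475433  0.03192303] -39.95934837945677 0.12337722981870114
knob [349.27272727 275.17045455] [45 70 10 12 88] [0.47343004 0.0252784  0.083     ] theta 44.88328092100001 0.15741050429014075
t 8.02 shift [0.002  0.002  0.1133] turn [ 0.0007 -0.0001 -0.0004] F [0.  0.5 0.1] w 0.0799 pos [0.6284 0.2745 0.1003] yaw 12.88
```

Fence is at 44.9–45.0°. Picking the rail.

```bash
python3 -m pendant '[[0.002,0.002,0.035,0,0,0,0.07],[0.002,0.002,0.065,0,0,0,0.07],[0.002,0.002,0.09,0,0,0,0.07],[0.002,0.002,0.105,0,0,0,0.07],[0.002,0.002,0.113,0,0,0,0.07]]'
python3 -m pendant '[[0,0,0,0,0,0,0.03],[0,0,0,0,0,0,0.03],[0,0,0,0,0,0,0.03],[0,0,0,0,0,0,0.03],[0,0,0,0,0,0,0.03]]' 5
python3 -m pendant '[[0,0,0,0,0,0,0.02],[0,0,0,0,0,0,0.02],[0,0,0,0,0,0,0.02],[0,0,0,0,0,0,0.02],[0,0,0,0,0,0,0.02]]' 5
python3 -c "
from h import *
go(.630,.277,-.013,12.9)"
```

```text
time: 8.43
position: [0.629, 0.2771, -0.015]
orientation: [0.623, 0.782, -0.001, -0.0]
wrist_force: [-0.0, -0.0, 0.2]
width: 0.07
gripper_force: 0.0
time: 8.85
position: [0.6304, 0.2782, -0.0123]
orientation: [0.623, 0.782, 0.001, 0.0]
wrist_force: [0.8, 0.6, -1.0]
width: 0.0403
gripper_force: 0.0
time: 9.27
position: [0.63, 0.278, -0.0131]
orientation: [0.623, 0.782, 0.0, 0.0]
wrist_force: [-1.4, -1.3, 6.3]
width: 0.028
gripper_force: 5.0
t 9.27 shift [-0.0009 -0.0002 -0.0001] turn [ 0.0003 -0.      0.0009] F [-1.4 -1.3  6.3] w 0.0280 pos [ 0.63    0.278  -0.0131] yaw 12.95
```

```bash
python3 -m pendant '[[0,0,0,0,0,0,0.02],[0,0,-0.02,0,0,0,0.02],[0,0,-0.05,0,0,0,0.02],[0,0,-0.085,0,0,0,0.02],[0,0,-0.115,0,0,0,0.02]]' 25
python3 -m pendant '[[-0.03,-0.0172,0,0,0,-0.05,0.02],[-0.06,-0.0345,0,0,0,-0.13,0.02],[-0.09,-0.0517,0,0,0,-0.21,0.02],[-0.12,-0.0689,0,0,0,-0.29,0.02],[-0.15,-0.0862,0,0,0,-0.37,0.02]]'
python3 -c "
from h import *
go(.5272,-.0598,.10,50.45)"
```

```text
time: 9.68
position: [0.6298, 0.2777, 0.1032]
orientation: [0.623, 0.782, -0.0, 0.0]
wrist_force: [1.3, 0.2, -0.4]
width: 0.0275
gripper_force: 25.0
time: 10.1
position: [0.5786, 0.111, 0.1015]
orientation: [0.466, 0.885, -0.0, 0.0]
wrist_force: [1.1, 0.4, -0.3]
width: 0.028
gripper_force: 25.0
t 10.10 shift [-0.1119 -0.1389  0.0015] turn [-1.000e-04  1.000e-04 -2.802e-01] F [ 1.1  0.4 -0.3] w 0.0280 pos [0.5786 0.111  0.1015] yaw 34.39
```

```bash
python3 -m pendant '[[-0.025,-0.031,0,0,0,-0.06,0.02],[-0.053,-0.066,0,0,0,-0.13,0.02],[-0.082,-0.102,0,0,0,-0.2,0.02],[-0.1,-0.124,0,0,0,-0.25,0.02],[-0.111,-0.138,0,0,0,-0.279,0.02]]'
python3 -m pendant '[[0,0,0,0,0,0,0.02],[0,0,0,0,0,0,0.02],[0,0,0,0,0,0,0.02]]'
python3 - <<'E'
from h import *
go(.5272,-.0598,.019,50.45)
# rail seen from the side camera while held
s,d=cap('side'); cv2.imwrite('pics/h.png',s[:,:,::-1])
h=cv2.cvtColor(s,cv2.COLOR_RGB2HSV); m=cv2.inRange(h,(5,90,25),(18,220,110))
P=[]
for v in range(150,330):
    for u in range(240,470):
        if m[v,u] and d[v,u]>0:
            o,r=ray('side',u,v); P.append(o+r*d[v,u])
P=np.array(P); T=robot.sense()['position']; q=P-T
a=np.radians(50.45-90); D=np.array([np.cos(a),np.sin(a)]); N=np.array([-D[1],D[0]])
k=np.linalg.norm(q[:,:2],axis=1)<.1; q=q[k]; L=np.c_[q[:,:2]@D,q[:,:2]@N,q[:,2]]
k=abs(L[:,1])<.02; L=L[k]; print(len(L),np.percentile(L,[1,50,99],axis=0).round(4))
E
```

```text
time: 10.52
position: [0.5259, -0.0616, 0.1018]
orientation: [0.342, 0.94, -0.0, 0.0]
wrist_force: [0.2, 0.0, -0.7]
width: 0.0276
gripper_force: 25.0
time: 10.77
position: [0.5278, -0.0561, 0.1015]
orientation: [0.341, 0.94, 0.0, -0.0]
wrist_force: [0.5, -0.2, -0.5]
width: 0.0275
gripper_force: 25.0
t 10.77 shift [-0.002  -0.0033  0.0825] turn [ 0.0002 -0.0001 -0.0054] F [ 0.5 -0.2 -0.5] w 0.0275 pos [ 0.5278 -0.0561  0.1015] yaw 50.14
2539 [[-0.0664 -0.017   0.0126]
 [-0.0091 -0.0133  0.0339]
 [ 0.0591  0.0117  0.0558]]
```

Run:
```python
from h import *
s,d=cap('side'); T=robot.sense()['position']; a=np.radians(50.14-90); D=np.array([np.cos(a),np.sin(a)]); N=np.array([-D[1],D[0]])
h=cv2.cvtColor(s,cv2.COLOR_RGB2HSV)
Z=np.array([[*( (lambda o,r:o+r*d[v,u])(*ray('side',u,v))),u,v] for v in range(150,330) for u in range(240,470) if d[v,u]>0])
q=Z[:,:3]-T; L=np.c_[q[:,:2]@D,q[:,:2]@N,q[:,2],Z[:,3:]]
for z in (.018,.024,.03,.036,.042,.048,.054):
    k=(abs(L[:,2]-z)<.0015)&(abs(L[:,0])<.1)&(abs(L[:,1])<.03); M=L[k]; M=M[M[:,0].argsort()]
    f=M[M[:,0]<.03]; e=M[(M[:,0]>.05)]
    print(z,'ends',M[:3,0].round(4),M[-3:,0].round(4),'short N %.4f'%np.median(f[:,1]),'mitre D-N',np.round(np.median(e[:,0]-e[:,1]),4),len(e), 'slope',np.polyfit(e[:,1],e[:,0],1).round(3) if len(e)>4 else '', 'minpx',M[0,3:])
# square-end vertical edge & tip pixels -> vs short-face plane
```

```text
0.018 ends [-0.068  -0.0674 -0.0668] [0.0594 0.0595 0.0604] short N -0.0140 mitre D-N 0.047 18 slope [0.728 0.049] minpx [314. 233.]
0.024 ends [-0.0679 -0.0673 -0.0669] [0.0578 0.0589 0.0602] short N -0.0140 mitre D-N 0.0467 17 slope [0.759 0.049] minpx [314. 229.]
0.03 ends [-0.0686 -0.0669 -0.0666] [0.0572 0.0587 0.0597] short N -0.0137 mitre D-N 0.0463 15 slope [0.947 0.047] minpx [314. 225.]
0.036 ends [-0.069  -0.0684 -0.0684] [0.0582 0.0593 0.0595] short N -0.0141 mitre D-N 0.0467 18 slope [0.694 0.049] minpx [314. 220.]
0.042 ends [-0.0697 -0.0685 -0.0673] [0.059  0.0591 0.0603] short N -0.0140 mitre D-N 0.0472 17 slope [0.952 0.047] minpx [314. 217.]
0.048 ends [-0.0691 -0.0688 -0.0669] [0.0589 0.0589 0.0597] short N -0.0144 mitre D-N 0.0465 13 slope [0.71  0.049] minpx [314. 213.]
0.054 ends [-0.0686 -0.0682 -0.0681] [0.0572 0.0583 0.0595] short N -0.0084 mitre D-N 0.0458 21 slope [0.513 0.05 ] minpx [316. 207.]
```

Run:
```python
from h import *
a=np.radians(-77.1); D=np.array([np.cos(a),np.sin(a)]); N=np.array([-D[1],D[0]])
for c in([.6318,.2693],[.6289,.2819]):
    for x,y in((65,14),(37,-14),(-65,-14)):
        P=np.r_[np.array(c)+x/1e3*D+y/1e3*N,.044]; print(c,(x,y),'side',proj('side',P).round(1),'top',proj('top',P).round(1))
```

```text
[0.6318, 0.2693] (65, 14) side [353.8 217.9] top [262.6 187.3]
[0.6318, 0.2693] (37, -14) side [333.5 216.7] top [252.  202.5]
[0.6318, 0.2693] (-65, -14) side [302.2 203.5] top [204.9 212.3]
[0.6289, 0.2819] (65, 14) side [349.4 216.1] top [256.7 188.5]
[0.6289, 0.2819] (37, -14) side [329.3 214.9] top [246.1 203.7]
[0.6289, 0.2819] (-65, -14) side [298.5 201.9] top [199.  213.6]
```

The rail is held with TCP at rail x ≈ +4 mm; the side image confirms this, so my first top estimate of its length position was off. Descending beside the fence.

```bash
python3 -m pendant '[[-0.015,-0.003,0,0,0,-0.005,0.02],[-0.015,-0.003,0.015,0,0,-0.005,0.02],[-0.015,-0.003,0.03,0,0,-0.005,0.02],[-0.015,-0.003,0.045,0,0,-0.005,0.02],[-0.015,-0.003,0.055,0,0,-0.005,0.02]]'
python3 -m pendant '[[0,0,0.007,0,0,0,0.02],[0,0,0.014,0,0,0,0.02],[0,0,0.02,0,0,0,0.02],[0,0,0.025,0,0,0,0.02],[0,0,0.025,0,0,0,0.02]]'
python3 - <<'E'
from h import *
go(.5472,-.0686,.017,50.4)
s,d=cap('side'); T=robot.sense()['position']; a=np.radians(50.4-90); D=np.array([np.cos(a),np.sin(a)]); N=np.array([-D[1],D[0]])
Z=np.array([[*( (lambda o,r:o+r*d[v,u])(*ray('side',u,v))),u,v] for v in range(200,330) for u in range(240,470) if d[v,u]>0])
q=Z[:,:3]-T; L=np.c_[q[:,:2]@D,q[:,:2]@N,q[:,2]]
for z in (.03,.04,.05):
    M=L[(abs(L[:,2]-z)<.0015)&(abs(L[:,0])<.1)&(abs(L[:,1])<.03)]; e=M[M[:,0]>.05]; f=M[M[:,0]<.03]
    print(z,'D ends',np.sort(M[:,0])[[1,-2]].round(4),'N short',np.median(f[:,1]).round(4),'mitre',np.median(e[:,0]-e[:,1]).round(4))
E
```

```text
time: 11.28
position: [0.5369, -0.0678, 0.0451]
orientation: [0.338, 0.941, -0.0, -0.001]
wrist_force: [-0.2, 0.6, -1.8]
width: 0.0276
gripper_force: 25.0
time: 11.7
position: [0.5368, -0.0687, 0.0208]
orientation: [0.339, 0.941, -0.0, -0.0]
wrist_force: [-0.3, 0.4, -1.6]
width: 0.0277
gripper_force: 25.0
t 11.70 shift [-0.0079  0.0067  0.0038] turn [-0.0005 -0.0006  0.0004] F [-0.3  0.4 -1.6] w 0.0277 pos [ 0.5368 -0.0687  0.0208] yaw 50.42
0.03 D ends [-0.0985  0.0593] N short -0.014 mitre 0.0468
0.04 D ends [-0.0989  0.0591] N short -0.0144 mitre 0.0472
0.05 D ends [-0.0991  0.0594] N short -0.0143 mitre 0.0466
```

```bash
python3 -m pendant '[[-0.004,0,0.001,0,0,0,0.02],[-0.008,0.001,0.002,0,0,0,0.02],[-0.008,0.003,0.003,0,0,0,0.02],[-0.008,0.0045,0.003,0,0,0,0.02],[-0.008,0.005,0.003,0,0,0,0.02]]'
python3 -c "
from h import *
go(.5472,-.0686,.017,50.4)"
python3 -m pendant '[[0,0.0003,0,0,0,0,0.02],[0,0.0006,0,0,0,0,0.02],[0,0.0008,0,0,0,0,0.02],[0,0.001,0,0,0,0,0.02],[0,0.001,0,0,0,0,0.02]]'
python3 -c "
from h import *
go(.5472,-.0686,.017,50.4)"
```

```text
time: 12.17
position: [0.5467, -0.0698, 0.0186]
orientation: [0.338, 0.941, 0.0, 0.0]
wrist_force: [-0.6, 0.9, -1.2]
width: 0.0277
gripper_force: 25.0
t 12.17 shift [0.0004 0.0012 0.0016] turn [0.0001 0.     0.0006] F [-0.6  0.9 -1.2] w 0.0277 pos [ 0.5467 -0.0698  0.0186] yaw 50.43
time: 12.58
position: [0.5471, -0.0693, 0.0186]
orientation: [0.339, 0.941, -0.0, 0.0]
wrist_force: [-0.3, 0.0, -1.0]
width: 0.0278
gripper_force: 25.0
t 12.58 shift [0.0004 0.0006 0.0016] turn [-0.0001  0.0001  0.0005] F [-0.3  0.  -1. ] w 0.0278 pos [ 0.5471 -0.0693  0.0186] yaw 50.43
```

```bash
for i in 1 2; do :; done
python3 -m pendant '[[0,0.0003,0,0,0,0,0.02],[0,0.0006,0,0,0,0,0.02],[0,0.0008,0,0,0,0,0.02],[0,0.0008,0,0,0,0,0.02]]' | grep -E 'posi|force'
python3 -m pendant '[[0,0.0002,0,0,0,0,0.02],[0,0.0004,0,0,0,0,0.02],[0,0.0004,0,0,0,0,0.02]]' | grep -E 'posi|force'
python3 -c "
from h import *
go(.5472,-.0686,.017,50.4)"
```

```text
position: [0.5477, -0.0687, 0.0186]
wrist_force: [1.1, -0.7, -0.9]
gripper_force: 25.0
position: [0.5479, -0.0683, 0.0185]
wrist_force: [0.3, -0.6, 0.0]
gripper_force: 25.0
t 13.17 shift [ 0.0004 -0.0007  0.0015] turn [-0.      0.0001  0.0005] F [ 0.3 -0.6  0. ] w 0.0279 pos [ 0.5479 -0.0683  0.0185] yaw 50.43
```

```bash
python3 -m pendant '[[0,0.0002,0,0,0,0,0.02],[0,0.0004,0,0,0,0,0.02],[0,0.0004,0,0,0,0,0.02]]' | grep -E 'posi|wrist'
python3 -m pendant '[[0,0.0002,0,0,0,0,0.02],[0,0.0004,0,0,0,0,0.02],[0,0.0004,0,0,0,0,0.02]]' | grep -E 'posi|wrist'
python3 -c "
from h import *
go(.5472,-.0686,.017,50.4)
s,d=robot.capture('side')
s0=(s[200:330,300:460]); cv2.imwrite('pics/c.png',s0[:,:,::-1])"
```

```text
position: [0.5481, -0.0682, 0.0185]
wrist_force: [0.2, -0.4, -1.0]
position: [0.5481, -0.0681, 0.0185]
wrist_force: [-2.7, -3.0, 0.4]
t 13.67 shift [ 0.0004 -0.001   0.0015] turn [-0.0006 -0.0001  0.0001] F [-2.7 -3.   0.4] w 0.0278 pos [ 0.5481 -0.0681  0.0185] yaw 50.41
```

Contact is made at about 4 N. Checking mitre against bed wall, in one depth image, in board coordinates.

```bash
cat > m.py <<'E'
from h import *
D=[robot.capture('side')[1] for _ in range(4)]
D=np.stack(D); D[D==0]=np.nan; d=np.nanmedian(D,0)
U=np.array([.99548,.09498]);V=np.array([-U[1],U[0]])
Z=np.array([(lambda o,r:o+r*d[v,u])(*ray('side',u,v)) for v in range(200,340) for u in range(230,470) if d[v,u]>0])
q=Z[:,:2]-[.505,-.0305]; B=np.c_[q@U,q@V,Z[:,2]]*1e3
def s(n,k,c=1):
    b=B[k]; p=np.polyfit(b[:,0],b[:,c],1) if len(b)>5 else (0,0); print(n,len(b),'med %.2f'%np.median(b[:,c]),'sd %.2f'%b[:,c].std(),'slope deg %.2f'%np.degrees(np.arctan(p[0])),'u %.1f..%.1f'%(b[:,0].min(),b[:,0].max()))
x,y,z=B.T
s('wall',(z>15)&(z<27)&(x>60)&(x<115)&(abs(y+75)<6))
s('wall by mitre',(z>15)&(z<27)&(x>60)&(x<90)&(abs(y+75)<6))
s('mitre',(z>42)&(z<66)&(x>56)&(x<88)&(abs(y+75)<8))
s('mitre low',(z>34)&(z<42)&(x>56)&(x<88)&(abs(y+75)<8))
s('bed top',(abs(z-30)<5)&(x>-100)&(x<0)&(y>0)&(y<60),2)
E
python3 m.py; python3 -c "
from h import *
go(.5472,-.0686,.017,50.4)"
```

```text
wall 205 med -74.12 sd 0.64 slope deg -0.53 u 60.1..114.2
wall by mitre 115 med -74.04 sd 0.62 slope deg -0.90 u 60.1..89.9
mitre 248 med -74.38 sd 0.63 slope deg -0.33 u 56.1..87.9
mitre low 83 med -74.19 sd 0.67 slope deg 0.23 u 56.4..88.0
bed top 1073 med 28.19 sd 1.40 slope deg 1.17 u -99.9..-3.6
t 13.92 shift [ 0.0004 -0.0009  0.0015] turn [-0.0005 -0.0001  0.    ] F [-3.8 -3.8  2.3] w 0.0276 pos [ 0.5481 -0.0682  0.0185] yaw 50.4
```

```bash
python3 -m pendant '[[0,0,0.0003,0,0,0,0.02],[0,0,0.0006,0,0,0,0.02],[0,0,0.001,0,0,0,0.02],[0,0,0.001,0,0,0,0.02]]' | grep -E 'posi|wrist'
python3 -m pendant '[[0,0,0.0003,0,0,0,0.02],[0,0,0.0005,0,0,0,0.02],[0,0,0.0005,0,0,0,0.02]]' | grep -E 'posi|wrist'
python3 m.py; python3 -c "
from h import *
go(.5472,-.0686,.017,50.4)"
```

```text
position: [0.5482, -0.0682, 0.0175]
wrist_force: [-3.2, -4.1, -0.1]
position: [0.5482, -0.0682, 0.017]
wrist_force: [-3.4, -4.1, 1.2]
wall 207 med -74.14 sd 0.67 slope deg -0.65 u 60.0..115.0
wall by mitre 118 med -74.01 sd 0.66 slope deg -0.98 u 60.0..89.9
mitre 245 med -74.51 sd 0.65 slope deg 0.84 u 56.3..87.9
mitre low 84 med -74.34 sd 0.61 slope deg -0.47 u 56.5..87.9
bed top 1077 med 28.19 sd 1.35 slope deg 1.11 u -99.7..-3.7
t 14.70 shift [ 0.0005 -0.001   0.    ] turn [-0.0005  0.      0.    ] F [-3.4 -4.   0.4] w 0.0281 pos [ 0.5482 -0.0682  0.017 ] yaw 50.4
```

```bash
python3 -m pendant '[[0.0004,0,0.0002,0,0,0,0.02],[0.0004,0,0.0004,0,0,0,0.02],[0.0004,0,0.0004,0,0,0,0.02]]' | grep -E 'posi|wrist'
python3 -m pendant '[[0,0,0.0002,0,0,0,0.02],[0,0,0.0004,0,0,0,0.02],[0,0,0.0004,0,0,0,0.02]]' | grep -E 'posi|wrist'
```

```text
position: [0.5482, -0.0682, 0.0169]
wrist_force: [-4.0, -5.4, 5.3]
position: [0.5482, -0.0682, 0.0169]
wrist_force: [-7.2, -4.0, 13.5]
```

```bash
python3 -m pendant '[[0,0,-0.0006,0,0,0,0.02],[0,0,-0.0006,0,0,0,0.02]]' | grep -E 'posi|wrist'
python3 -m pendant '[[0,0,0,0,0,0,0.034],[0,0,0,0,0,0,0.034],[0,0,0,0,0,0,0.04],[0,0,0,0,0,0,0.045],[0,0,0,0,0,0,0.045]]' 5
python3 m.py
python3 -m pendant '[[0,0,-0.01,0,0,0,0.045],[0,0,-0.03,0,0,0,0.045],[0,0,-0.06,0,0,0,0.045],[0,0,-0.1,0,0,0,0.045],[0,0,-0.14,0,0,0,0.045]]' | grep -E 'posi|wrist'
python3 -c "
from h import *
go(.45,.30,.16,50.4)"
```

```text
position: [0.5481, -0.0681, 0.017]
wrist_force: [-3.2, -5.4, 2.1]
time: 15.78
position: [0.5482, -0.0673, 0.0169]
orientation: [0.338, 0.941, 0.0, 0.0]
wrist_force: [-0.0, 0.1, -0.3]
width: 0.0446
gripper_force: 0.0
wall 204 med -74.16 sd 0.68 slope deg -0.56 u 60.1..114.6
wall by mitre 115 med -74.02 sd 0.66 slope deg 0.01 u 60.1..89.9
mitre 247 med -74.58 sd 0.62 slope deg 0.07 u 56.1..87.9
mitre low 80 med -74.15 sd 0.59 slope deg -0.23 u 56.1..87.0
bed top 1075 med 28.18 sd 1.38 slope deg 1.19 u -100.0..-3.5
position: [0.5473, -0.0678, 0.1589]
wrist_force: [0.4, 0.1, 0.5]
t 16.40 shift [ 0.3094  0.2213 -0.0012] turn [-0.0009 -0.0005 -0.0001] F [0.4 0.1 0.5] w 0.0444 pos [ 0.5473 -0.0678  0.1589] yaw 50.39
```

```bash
python3 -m pendant '[[0.17,0.12,0,0,0,0,0.045],[0.17,0.12,0,0,0,0,0.045],[0.17,0.12,0,0,0,0,0.045],[0.17,0.12,0,0,0,0,0.045],[0.17,0.12,0,0,0,0,0.045]]' | grep -E 'posi|wrist'
python3 -m pendant '[[0.139,0.101,0,0,0,0,0.045],[0.139,0.101,0,0,0,0,0.045],[0.139,0.101,0,0,0,0,0.045],[0.139,0.101,0,0,0,0,0.045],[0.139,0.101,0,0,0,0,0.045]]' | grep -E 'posi|wrist'
python3 - <<'E'
from h import *
g=gray('top')
for k,a,b,m,z in(('far',(356,260.5),(388,222.8),'up',.05),):
    l=fit(g,a,b,z,m,3); print(k,round(ang(l[1])+90-5.45,2),round(l[2],2),round(l[3],2),((l[0]-[.505,-.0305])@[.6367,.7711]).round(4))
o=np.array([.505,-.0305]);u=np.array([.99548,.09498]);v=np.array([-u[1],u[0]])
W=lambda x,y,z:np.r_[o+x/1e3*u+y/1e3*v,z]
P=lambda x,y,z:proj('top',W(x,y,z))
# rail long and short top edges (z .074) and mitre top edge
n=np.array([.7071,.7071]);dd=np.array([.7071,-.7071]); c=np.array([35.5,-38.9])
pt=lambda x,y,z=.074:P(*(c+x*dd+y*n),z)
for k,a,b in(('short',pt(-55,-14),pt(25,-14)),('long',pt(-55,14),pt(55,14)),('mitre',pt(41,-10),pt(61,10)),('sq',pt(-65,-10),pt(-65,10))):
    for m in('up','down'):
        l=fit(g,a,b,.074,m,3); q=(l[0]-o); print(k,m,'ang',round(ang(l[1])-5.45,2),'res',round(l[2],2),round(l[3],2),'board',(q@u*1e3).round(1),(q@v*1e3).round(1),'n',((q@u+q@v)*707.1).round(1))
t,_=cap('top');s,_=cap('side')
A=cv2.resize(t[195:335,295:455],(400,350),interpolation=cv2.INTER_CUBIC);B=cv2.resize(s[190:330,250:410],(400,350),interpolation=cv2.INTER_CUBIC)
cv2.imwrite('pics/end.png',np.hstack([A,B])[:,:,::-1])
E
python3 m.py
```

```text
position: [0.4927, 0.135, 0.1579]
wrist_force: [0.5, 0.2, 0.8]
position: [0.4477, 0.3067, 0.1575]
wrist_force: [-0.6, 0.5, 0.2]
far 44.96 0.21 1.0 0.0332
short up ang -44.95 res 0.28 0.92 board 12.7 -36.0 n -16.5
short down ang -44.92 res 0.13 0.68 board 17.8 -49.1 n -22.1
long up ang -44.99 res 0.15 0.85 board 35.9 -11.4 n 17.3
long down ang -45.02 res 0.31 1.0 board 44.6 -28.0 n 11.7
mitre up ang -0.28 res 0.32 1.0 board 72.0 -74.9 n -2.1
mitre down ang 1.32 res 0.53 0.71 board 73.1 -69.8 n 2.3
sq up ang 44.44 res 0.14 1.0 board -11.1 6.3 n -3.4
sq down ang 44.08 res 0.08 1.0 board -14.9 10.0 n -3.4
wall 197 med -74.11 sd 0.64 slope deg -0.55 u 60.1..114.5
wall by mitre 110 med -73.98 sd 0.68 slope deg -0.27 u 60.1..89.8
mitre 253 med -74.35 sd 0.60 slope deg -0.08 u 56.0..87.9
mitre low 79 med -74.20 sd 0.59 slope deg -1.13 u 56.4..87.5
bed top 1085 med 28.17 sd 1.41 slope deg 1.18 u -100.0..-3.7h.py:37: RuntimeWarning: invalid value encountered in scalar divide
  P.append(a+(b-a)*k+nn*(W@s/W.sum()))
```

View pics/end.png

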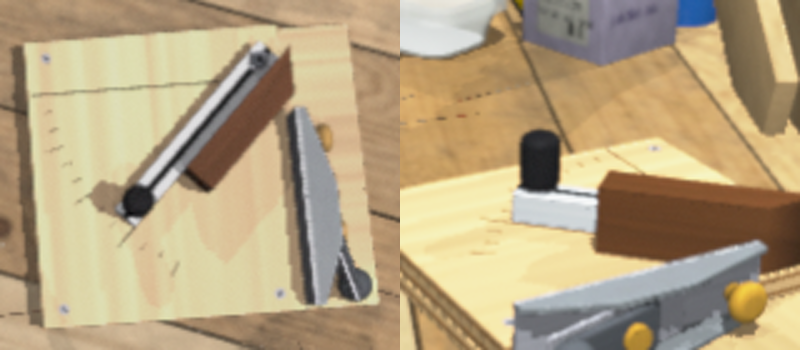

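The picture shows the rail's long side against the fence, with the fence at 45.0° and the rail at −45.0°. The mitre lies along the bed edge near (290,80) in the crop, at y ≈ −74.9 mm. The plane and the square-ended rail were not touched. Handing in.

```bash
python3 -m pendant '[[0,0,0,0,0,0,0.045],[0,0,0,0,0,0,0.045],[0,0,0,0,0,0,0.045]]' | head -2; python3 -c "
from cell import robot
print(robot.close_job())"
```

```text
time: 17.93
position: [0.4508, 0.2995, 0.1568]
the job is handed in; nothing more can be done
None
```

The job is handed in, with no verdict returned: the fence was set to 45° and released (measured 44.96°), the rail is loaded with its long side against it, and the mitred end is within about 0.4 mm of flush with the bed edge.

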